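# Clamp a brittle bisque tile in the decorating jig

### The arm

A 6-joint arm with a two-finger parallel gripper is mounted at the origin on the work surface. World frame = base frame: x ahead of the robot, y to its left, z up, the work surface at z = 0. Lengths are in mm, angles in rad, forces in N, time in s.
With the tool pointing down it reaches from about 350 to 775 mm from the base axis. Payload 7.3 kg.
Tool frame: the origin (TCP) lies at the centre of the arm's flange, where the gripper is bolted on; the fingertips stand 178 mm ahead of it and the grasp point (between the pads) lies 159 mm ahead of it; z points along the fingers, y is the direction in which the jaws open and shut (so a half turn about z gives the same grasp; the last joint's range is limited). The gripper opens to 92 mm and grips with 3 to 60 N. Pads are 19 mm wide; open, the fingers measure 130 mm over their backs; the gripper's body (75 mm by 190 mm) begins 47 mm behind the grasp point.
Start: joints at [-1.44, 0.342, 1.524, -0, 1.275, -0.146], TCP at [143.491, -505.013, 404.741] pointing down, gripper open.
Joint ranges: [-2.53, 2.53], [-0.77, 2.02], [0.04, 2.7], [-1, 4.14], [0.28, 2.66], [-3.11, 3.11]. Speed limits (rad/s): [2.57, 2.57, 3.14, 3.14, 3.14, 3.14].

### API

Orientations are given as [roll, pitch, yaw] about the fixed x, y, z axes, in that order (R = Rz(yaw) Ry(pitch) Rx(roll)).
In Python, from plant import get_obs, capture, close_job gives the robot as it stands. The module is installed in compiled form; this text tells all that it offers.
- The arm moves only by the shell command python3 -m pendant 'ROWS'. ROWS is JSON, a list of rows, each a list of 3 entries, a list of its own where there are three numbers: the shift along the tool's x, y, z in m, then the turn, a rotation vector about the tool's x, y, z in rad, then the finger opening in m, from 0 to 0.0918. In form: [[[tx, ty, tz], [wx, wy, wz], fingers], ...]. A call has 1 to 10 rows; each row is the pose to reach, as a shift and turn from the pose commanded when the call began, along the tool's axes at that moment; what a row does not reach only later rows make up. A row lasts 1/12 s, in which the tool goes at most 41.7 mm and 7.16 degrees, less where a joint would pass 70% of its speed; a pose out of reach is approached as far as the arm can. A call with a gripper value outside its range is refused whole. The fingers move at their own pace and stop on an object; the grip force is fixed at half the most. Time passes only in rows, so rows that repeat a pose let the fingers close. It gives the time, the measured TCP pose, the force and the opening at its end, in the units of the state.
- get_obs(): the state, without advancing time (a new reading comes with each control period).
- capture(name): name is "scene" or "top" or "wrist"; returns a dict with "color" (420x560x3 uint8, red, green, blue), "mtx" (3x3 intrinsics, pixels), "rvec" (rotation vector, rad) and "tvec" (3), from world to camera coordinates, as OpenCV has them. Camera axes: x right, y down, z forward; pixel columns grow to the right and rows downward; lengths in mm; the calibration is good to about 2 mm. A picture is of the moment at which its call begins. There is no depth.
- close_job(): hands the job in, once; it reports no verdict.
The state is a dict: "time": time; "joint_positions": joint angles; "dq": joint speeds; "tau": joint torques, N m; "tool_pos": TCP position; "tcp_rot": TCP orientation; "contact_force": force on the tool from outside, world axes, zero at the start; "moment": the same for the moment, N m; "grip_width": finger opening in mm.
Only numpy, scipy, OpenCV 4.12 (cv2) and the standard library are available. Lean on these libraries where they do the work, as an engineer would, in place of code of your own. Each camera call takes 0.05 s, during which the arm holds its last target. There are 200 camera calls.

### The job

Pick up the brittle terracotta-coloured bisque tile from the ware board with a light grip and set it down gently, flat on the bed of the decorating jig with its long sides along the fence and the jaw still well back. Press it lightly end-on against the end stop, and then slide the jaw in by its handle until its rubber face gently but firmly presses the tile against the long fence, wherever that has been set; leave the tile flush against both the end stop and the fence, with the jaw closed on it. The tile breaks if it is gripped hard, dropped or pressed hard (keep the grip near the gripper's lightest and push with about 10 N at most), and the other pottery and tools stay where they are.

Things in the scene. Friction and masses are not known exactly. Their poses are not given: they have to be found in the camera images.
- bisque_tile: brittle unglazed border tile, terracotta-coloured with three paler rosettes, 160 (its x) x 56 (its y) x 14 mm (z), about 0.24 kg; origin at the centre of its underside, z up. Starts lying on the ware board, long side roughly along the board's x
- glazed_tile: the other tile on the ware board, blue glazed, same shape and size; a bystander. The two may be in either place, about 120 mm apart
- board: fixed wooden ware board 300 (x) x 250 (y) x 15 mm thick; origin at the centre of its underside
- jig: fixed decorating jig, yaw varies; origin at the underside, on the table, mid-length. Bed 240 mm along x, from y = -125 to +150 mm, top 18 mm above the origin. In the jig's frame the end stop's inner face is at x = +90 mm and the fence runs along x on the -y side (see jig_fence). A tile that is home has its origin at x = +10, z = +18 mm, and y = 28 mm in from the fence's face (-82 to -47)
- jig_bed: the plywood bed of the jig (same origin as the jig)
- jig_fence: adjustable fence: aluminium bar 200 mm along jig x (-112 to +88), 14 mm wide, 12 mm above the bed, two black knobs up to 20 mm above it; locked near the bed's -y edge. The pose given is that of its fixed slots (same origin as the jig), not of the bar: the bar's inner face lies anywhere from jig y = -110 to -75 mm, parallel to jig x, to be found by touch or eye
- jig_stop: aluminium end stop along the jig's y, 14 mm wide, on the +x edge of the bed, 12 mm high above it, from y = -110 to +35 mm (same origin as the jig)
- jaw (a joint): sliding jaw of the jig, m: 0 is fully open, grows as the jaw slides towards the fence (jig -y), end of travel 0.155. It starts between 0 and 0.012 and drags with about 2.5 N. Its face is at jig y = 85 mm minus this value; it meets a tile that is home somewhere between 0.104 and 0.139, as the fence is set
- jaw_face (a point): middle of the jaw's rubber face, 8 mm above the bed; the face is 90 mm long (jig x from -35 to +55 mm) and 15 mm high. Axes as the jig's
- jaw_grip (a point): middle of the jaw's upright cream handle, a bar 50 mm along jig x, 14 mm along jig y, its top 17 mm above this point; it stands on a 15 mm high blue carriage, whose top is 25 mm below this point. Axes as the jig's
- test_cup: small white cup, 52 mm wide, 50 mm high, standing at the far end of the ware board; a bystander. Origin under its foot
- glaze_jar: glaze jar 80 mm wide, 100 mm high; a bystander. Origin under its foot
- vase: white vase 90 mm wide, 155 mm high; a bystander. Origin under its foot
- brush: glaze brush lying on the table at the left; a bystander
- water_bowl: blue bowl 150 mm wide, 60 mm high; a bystander. Origin under its foot

How it is judged (in metres and radians):
On the way, in this order (a step that is already met when the one before it is completed fails the run):
1. the tile lies flat on the bed of the jig, not squeezed by the fingers (angle between bisque_tile's own z axis and vertical below 0.03 rad and z of bisque_tile in the frame of jig between 0.016 and 0.0205 m and x of bisque_tile in the frame of jig between -0.06 and 0.013 m and y of bisque_tile in the frame of jig between -0.09 and 0.04 m and contact force between the fingers and bisque_tile below 15 N and value of joint jaw below 0.075 m), for 0.1 s.
2. the tile is pressed end-on against the end stop (over 1.5 N), the jaw still open (angle between bisque_tile's own z axis and vertical below 0.03 rad and z of bisque_tile in the frame of jig between 0.016 and 0.0205 m and x of bisque_tile in the frame of jig above 0.008 m and contact force between bisque_tile and jig_stop above 1.5 N and value of joint jaw below 0.075 m), for 0.1 s.
3. the jaw presses the tile against the fence with over 3 N (angle between bisque_tile's own z axis and vertical below 0.03 rad and z of bisque_tile in the frame of jig between 0.016 and 0.0205 m and x of bisque_tile in the frame of jig between 0.008 and 0.013 m and angle between the x axis of bisque_tile and the x axis of jig, either way round below 0.025 rad and y of fence_bar_c0 in the frame of bisque_tile between -0.037 and 0.037 m and y of bisque_tile in the frame of jig below -0.04 m and y of bisque_tile in the frame of jaw_face above -0.0305 m and contact force between bisque_tile and jig_fence above 3 N), for 0.1 s.
At the end, for the whole second after the job is handed in: The bisque tile lies flat on the jig's bed, its end within 2 mm of the end stop, its long side within 2 mm of the fence and parallel to it within 0.025 rad; the jaw's face is closed on it (within 2.5 mm of the tile's other long side); all at rest and released (angle between bisque_tile's own z axis and vertical below 0.03 rad and z of bisque_tile in the frame of jig between 0.016 and 0.0205 m and x of bisque_tile in the frame of jig between 0.008 and 0.013 m and angle between the x axis of bisque_tile and the x axis of jig, either way round below 0.025 rad and y of fence_bar_c0 in the frame of bisque_tile between -0.037 and 0.037 m and y of bisque_tile in the frame of jig below -0.04 m and y of bisque_tile in the frame of jaw_face above -0.0305 m and linear speed of bisque_tile below 0.01 m/s and velocity of joint jaw between -0.01 and 0.01 m/s); the robot touches nothing.
It fails at once if the tile is gripped with more than about 45 N on each pad (90 N over both) (contact force between the fingers and bisque_tile above 90 N).
It fails at once if the tile is pressed against the fence or the end stop with more than 20 N (contact force between bisque_tile and jig_fence above 20 N or contact force between bisque_tile and jig_stop above 20 N).
It fails at once if the tile strikes or is pressed onto the bed with more than 40 N (contact force between bisque_tile and jig_bed above 40 N).
It fails at once if the tile is let fall (it moves faster than 0.35 m/s with no finger on it, a drop of over about 6 mm) or tipped by more than 0.5 rad ((linear speed of bisque_tile above 0.35 m/s and contact force between the fingers and bisque_tile below 0.5 N) or angle between bisque_tile's own z axis and vertical above 0.5 rad).
It fails at once if another piece of pottery or the brush is moved by more than 25 mm (distance of any of glazed_tile, test_cup, glaze_jar, vase, brush, water_bowl from where it was at the start of the episode above 0.025 m).
It also fails if it takes over 72 s, if anything falls off the work surface, if the arm or the gripper's body presses on something with over 40 N, if the wrist force passes 120 N, or if a joint passes its speed limit or range.

## Working session

There is one attempt and no reset: what is moved stays moved. The work goes in short steps, Python scripts to look and compute and a shell command to move; the robot and the scene stay as the last step left them, time stands still between calls to the robot, and variables do not carry over. Pictures are saved under pics/ and viewed, about 8 in all and at most 12, crops included, and the job is handed in when it is done.

```bash
mkdir -p pics; cat > h.py <<'E'
import numpy as np, cv2
from plant import get_obs, capture
from scipy.spatial.transform import Rotation as R
def snap(n,f):
    c=capture(n); cv2.imwrite('pics/'+f,c['color'][:,:,::-1]); np.savez('pics/'+f+'.npz',**c); return c
def ray(c,px,z):
    K=np.array(c['mtx'],float); Rm=cv2.Rodrigues(np.array(c['rvec'],float))[0]; t=np.array(c['tvec'],float).ravel()
    px=np.atleast_2d(np.array(px,float))
    d=(np.linalg.inv(K)@np.c_[px,np.ones(len(px))].T).T@Rm; o=-Rm.T@t
    return o+d*((z-o[2])/d[:,2:3])
def proj(c,p):
    return cv2.projectPoints(np.array(p,float).reshape(-1,1,3),np.array(c['rvec'],float),np.array(c['tvec'],float),np.array(c['mtx'],float),None)[0].reshape(-1,2)
def tool(o=None):
    o=o or get_obs(); return np.array(o['tool_pos']),R.from_euler('xyz',o['tcp_rot'])
def shift(p,yaw=None):
    "tool-frame shift (m) to world TCP point p (mm), from measured pose; turn to tool-down with y axis direction yaw"
    t,r=tool(); return np.round(r.inv().apply(np.array(p)-t)/1000,4)
E
python3 - <<'E'
from h import *
o=get_obs(); print(o)
for n in('top','scene'): 
    c=snap(n,n+'0.png'); Rm=cv2.Rodrigues(np.array(c['rvec'],float))[0]; print(n,c['mtx'],-Rm.T@np.array(c['tvec']).ravel())
print(tool()[1].as_matrix().round(3))
E
```

```text
{'time': 0.0, 'joint_positions': array([-1.43999529e+00,  3.42704761e-01,  1.52500970e+00, -3.81007605e-05,
        1.27538162e+00, -1.46012041e-01]), 'dq': array([-0.00167104, -0.00051075,  0.00205439, -0.00062381, -0.00213538,
       -0.0001679 ]), 'tau': array([ 9.69883399e-05, -4.31234050e+01, -2.44217044e+01,  7.20440154e-02,
        5.61321003e-02, -1.31546972e-04]), 'tool_pos': array([ 143.47059782, -504.8758761 ,  404.05662999]), 'tcp_rot': array([-3.14009992e+00, -1.82694175e-04,  2.76824057e-01]), 'contact_force': array([-0.03762196, -0.07207012, -0.47573668]), 'moment': array([-0.03273634,  0.00554659, -0.04397355]), 'grip_width': 91.90854700640864}
top [[525.88460158   0.         272.85926215]
 [  0.         525.88460158 201.5218824 ]
 [  0.           0.           1.        ]] [ 264.9783018   -14.84703001 1873.53877353]
scene [[471.53462902   0.         278.63878817]
 [  0.         471.53462902 204.43169034]
 [  0.           0.           1.        ]] [1069.82421503 -548.0339694  1219.07553275]
[[ 0.962  0.273 -0.   ]
 [ 0.273 -0.962  0.001]
 [ 0.    -0.001 -1.   ]]
```

```bash
python3 - <<'E'
import cv2
a=cv2.imread('pics/top0.png');b=cv2.imread('pics/scene0.png')
cv2.imwrite('pics/t1.png',cv2.resize(a,(800,600),interpolation=cv2.INTER_CUBIC));cv2.imwrite('pics/s1.png',cv2.resize(b,(800,600),interpolation=cv2.INTER_CUBIC))
E
```

```text
(no output)
```

View pics/t1.png

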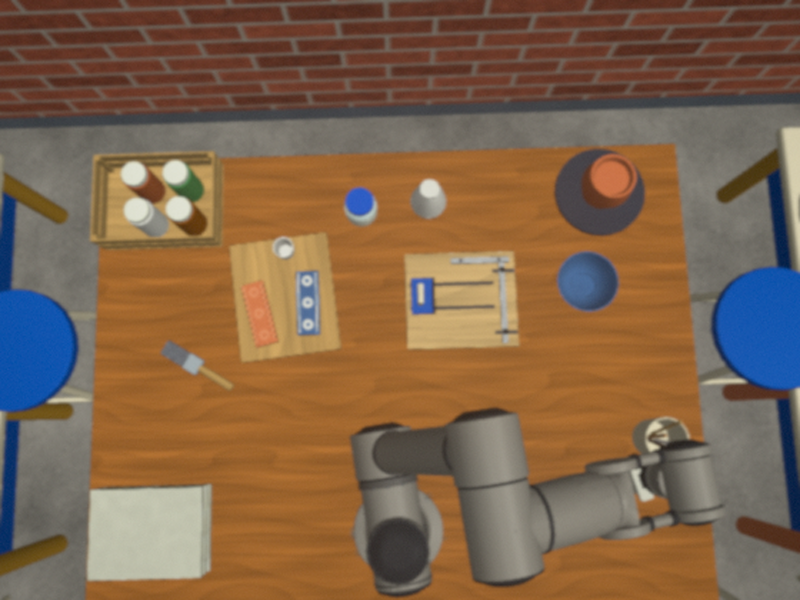

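View pics/s1.png

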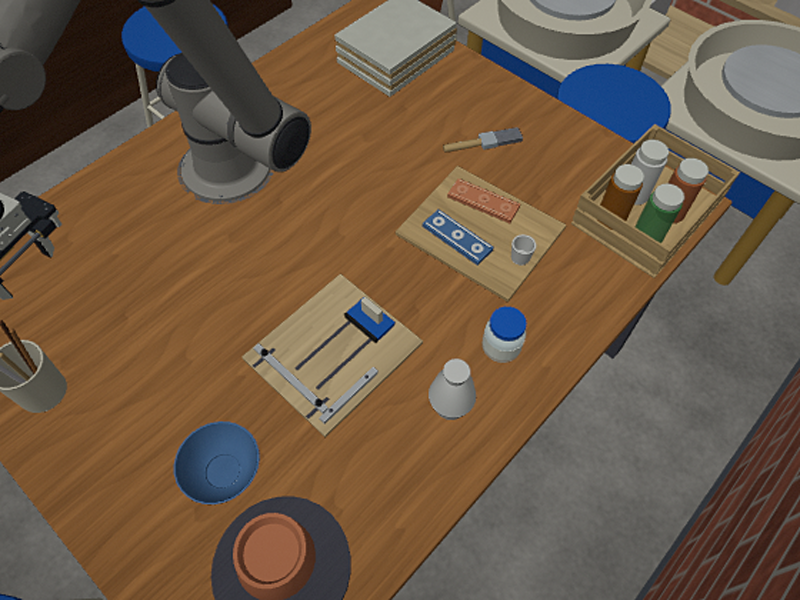

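The top view shows +x up and +y left. The bisque tile is at (260,313) and the jig at (462,300), with its stop at the top and its fence at the right. The scene view agrees. I'll get coarse positions first.

```bash
cat >> h.py <<'E'
def load(f): return dict(np.load('pics/'+f+'.npz'))
def rect(c,mask,z):
    n,l,s,_=cv2.connectedComponentsWithStats(mask.astype(np.uint8)); k=1+np.argmax(s[1:,4])
    m=cv2.morphologyEx((l==k).astype(np.uint8),cv2.MORPH_CLOSE,np.ones((9,9)))
    cn=max(cv2.findContours(m,cv2.RETR_EXTERNAL,cv2.CHAIN_APPROX_NONE)[0],key=cv2.contourArea)
    w=ray(c,cn.reshape(-1,2),z)[:,:2]; r=cv2.minAreaRect(w.astype(np.float32))
    b=cv2.boxPoints(r); e=[b[1]-b[0],b[2]-b[1]]; e=max(e,key=np.linalg.norm); a=np.arctan(e[1]/e[0])
    return np.array(r[0]).round(1),np.array(r[1]).round(1),round(float(a),4)
def hsv(c): return cv2.cvtColor(c['color'],cv2.COLOR_RGB2HSV).astype(int)
E
python3 - <<'E'
from h import *
c=load('top0.png'); H=hsv(c)
print(H[219,182],H[225,180],H[175,360], c['color'][219,182],c['color'][230,300],c['color'][150,260])
for n,(u,v) in dict(bed_tl=(404,254),bed_tr=(514,252),bed_br=(519,346),bed_bl=(407,349)).items(): print(n,ray(c,[(u*.7,v*.7)],18).round(0))
f=(503,300);print('fence',ray(c,[(502*.7,268*.7),(504*.7,340*.7)],30).round(0),'stop',ray(c,[(452*.7,261*.7),(508*.7,260*.7)],30).round(0),'handle',ray(c,[(421*.7,294*.7)],75).round(0))
u,v=np.meshgrid(range(560),range(420))
roi=(u>165)&(u<198)&(v>190)&(v<248)
h,s,V=H[...,0],H[...,1],H[...,2]
print(H[195:245:4,182].tolist())
m=roi&((h<11)|(h>172))&(s>90)
print(m.sum(),rect(c,m,29))
E
```

```text
[ 11 147 219] [ 10 159 210] [ 15 167 169] [219 138  93] [199 167 113] [178 189 181]
bed_tl [[670. -36.  18.]]
bed_tr [[ 667. -313.   18.]]
bed_br [[ 430. -313.   18.]]
bed_bl [[430. -36.  18.]]
fence [[ 625. -279.   30.]
 [ 444. -275.   30.]] stop [[ 646. -155.   30.]
 [ 644. -295.   30.]] handle [[557. -74.  75.]]
[[17, 135, 194], [11, 147, 213], [11, 152, 211], [10, 158, 210], [10, 157, 213], [10, 152, 217], [11, 147, 219], [11, 155, 215], [10, 161, 211], [11, 154, 217], [11, 146, 219], [10, 160, 209], [17, 140, 186]]
281 (array([528.3, 327.8]), array([150.6,  41.8]), 0.2421)
```

```bash
python3 -m pendant '[[[0.398,-0.204,0],[0,0,0],0.0918],[[0.398,-0.204,0],[0,0,0],0.0918],[[0.398,-0.204,0],[0,0,0],0.0918],[[0.398,-0.204,0],[0,0,0],0.0918],[[0.398,-0.204,0],[0,0,0],0.0918],[[0.398,-0.204,0],[0,0,0],0.0918],[[0.398,-0.204,0],[0,0,0],0.0918],[[0.398,-0.204,0],[0,0,0],0.0918],[[0.398,-0.204,0],[0,0,0],0.0918],[[0.398,-0.204,0],[0,0,0],0.0918]]'
python3 - <<'E'
from h import *
c=snap('wrist','w0.png'); t,r=tool(); print(t,r.as_euler('xyz'))
Rm=cv2.Rodrigues(c['rvec'])[0]; print(-Rm.T@c['tvec'].ravel(),(Rm.T)[:,2], c['mtx'][0])
E
```

```text
time: 0.93
tool_pos: [449.3, -219.0, 404.6]
tcp_rot: [-3.141, 0.0, 0.277]
contact_force: [0.6, -1.8, 0.7]
grip_width: 91.9
[ 453.29521108 -214.49034065  404.52890221] [-3.13940937 -0.00385843  0.2809585 ]
[ 513.19162059 -201.36017635  384.20316484] [-0.23987752 -0.06821317 -0.96840371] [299.87932683   0.         281.87725747]
```

View pics/w0.png

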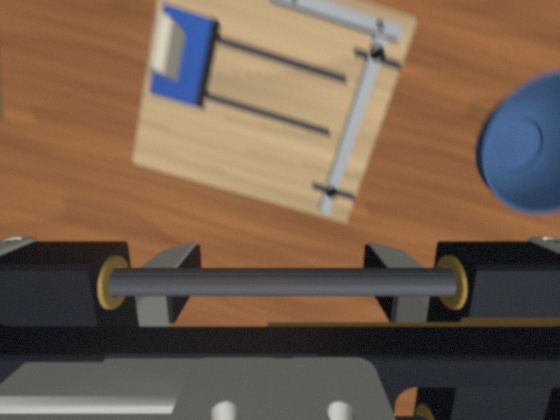

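The wrist view shows the jig ahead of the gripper, with the fence bar running from (377,55) to (327,210), the stop cropped at the top, and the jaw at (182,55). I'll step 45 mm forward and settle for a clean measurement.

```bash
python3 -m pendant '[[[0.03,0,0],[0,0,0],0.0918],[[0.045,0,0],[0,0,0],0.0918],[[0.045,0,0],[0,0,0],0.0918],[[0.045,0,0],[0,0,0],0.0918],[[0.045,0,0],[0,0,0],0.0918]]'
python3 - <<'E'
from h import *
c=snap('wrist','w1.png')
im=c['color'][:,:,::-1]
cv2.imwrite('pics/w1b.png',cv2.resize(im[:270,80:480],(800,540),interpolation=cv2.INTER_CUBIC))
E
```

```text
time: 1.4
tool_pos: [490.9, -208.8, 404.3]
tcp_rot: [-3.141, 0.001, 0.277]
contact_force: [-0.7, -0.3, -0.7]
grip_width: 91.6
```

View pics/w1b.png

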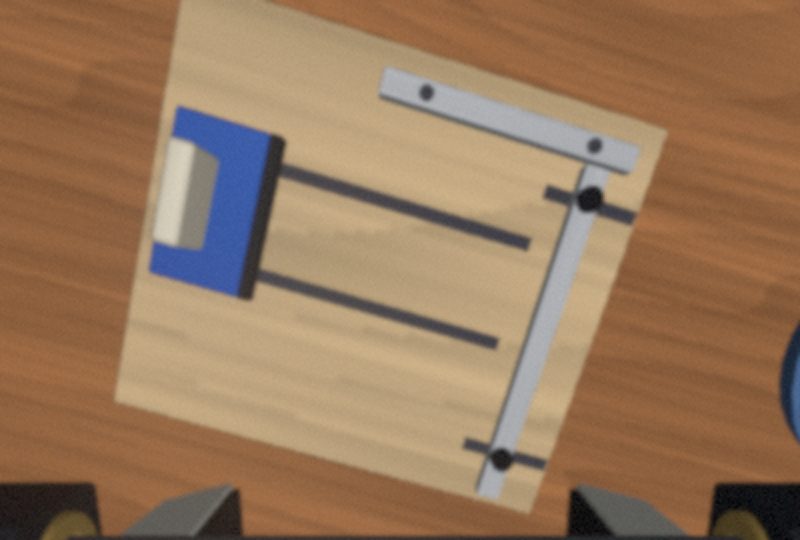

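The crop shows the bed corner points (665,130), (530,512) and (117,402), the stop's inner edge from (379,95) to (628,172), the fence's inner edge from (583,165) to (478,488), and the jaw's rubber face at about (283,140) to (250,298). I'll fit these with lines.

```bash
python3 - <<'E'
from h import *
c=load('w1.png'); H=hsv(c); h,s,V=H[...,0],H[...,1],H[...,2]
u,v=np.meshgrid(range(560),range(420))
roi=(v<250)&(u>200)&(u<420)
def P(x,y):return (x/2+80,y/2)
def edge(p,q,z,rng,prof,n=60):
    # steepest change of prof across the line p-q (zoomed px), robust line fit in world
    p,q=np.array(P(*p)),np.array(P(*q)); d=(q-p)/np.linalg.norm(q-p); nn=np.array([-d[1],d[0]])
    t=np.arange(-rng,rng+.01,.25); pts=[]
    im=cv2.GaussianBlur(prof.astype(np.float32),(0,0),.7)
    for a in np.linspace(.03,.97,n):
        b=p+a*(q-p); xy=(b+t[:,None]*nn).astype(np.float32)
        g=np.gradient(cv2.remap(im,xy[None,:,0].copy(),xy[None,:,1].copy(),cv2.INTER_LINEAR)[0])
        pts.append(xy[np.argmax(abs(g))])
    w=ray(c,pts,z)[:,:2].astype(np.float32)
    f=cv2.fitLine(w,cv2.DIST_HUBER,0,.01,.01).ravel(); 
    nrm=np.array([-f[1],f[0]]); print('rms',np.std((w-f[2:])@nrm).round(2),'ang',round(np.arctan2(f[1],f[0]),4),'pt',f[2:].round(1)); return f
print('stop inner'); S=edge((390,98),(570,154),30,3,s)
print('fence inner'); F=edge((572,215),(478,490),30,3,s)
print('fence mid'); F2=edge((565,225),(508,425),30,3,s)
print('bed right'); edge((662,140),(535,500),18,3,s)
print('bed bottom'); edge((130,406),(470,498),18,3,s)
print('bed left'); edge((133,300),(117,400),18,3,s)
print('bed top'); edge((220,5),(650,125),18,3,s)
print('jaw face top'); edge((283,142),(252,294),33,4,V)
print('jaw blue'); edge((178,107),(268,133),33,3,s); edge((155,273),(238,295),33,3,s)
print('handle corners z74.. try', ray(c,[P(165,138),P(193,148),P(180,246),P(152,240)],75).round(1))
E
```

```text
stop inner
rms 0.24 ang -1.5703 pt [ 639.7 -209.3]
fence inner
rms 0.87 ang 0.0016 pt [ 530.9 -268.9]
fence mid
rms 1.62 ang 0.0425 pt [ 542.  -269.9]
bed right
rms 0.54 ang -0.0024 pt [ 564.7 -311.2]
bed bottom
rms 0.39 ang 1.5691 pt [ 431.7 -152.2]
bed left
rms 0.36 ang 0.0031 pt [466.3 -36.9]
bed top
rms 1.71 ang -1.5316 pt [ 669.  -194.6]
jaw face top
rms 0.28 ang 0.0015 pt [ 563.3 -110.6]
jaw blue
rms 0.3 ang -1.5694 pt [605.3 -76.4]
rms 0.3 ang 1.5699 pt [518.3 -79. ]
handle corners z74.. try [[584.3 -65.3  75. ]
 [583.7 -78.9  75. ]
 [538.1 -81.1  75. ]
 [537.1 -67.3  75. ]]
```

The jig sits at about (550.5, -186.6) with yaw 0. The fence face is at y ≈ -269, the jaw face at about -110.6, and the handle at (560.5, -73). Next I look at the tile.

```bash
python3 -m pendant '[[[0.0825,-0.507,0],[0,0,0],0.0918],[[0.0825,-0.507,0],[0,0,0],0.0918],[[0.0825,-0.507,0],[0,0,0],0.0918],[[0.0825,-0.507,0],[0,0,0],0.0918],[[0.0825,-0.507,0],[0,0,0],0.0918],[[0.0825,-0.507,0],[0,0,0],0.0918],[[0.0825,-0.507,0],[0,0,0],0.0918],[[0.0825,-0.507,0],[0,0,0],0.0918],[[0.0825,-0.507,0],[0,0,0],0.0918],[[0.0825,-0.507,0],[0,0,0],0.0918]]' | sed -n 1,2p
python3 -m pendant '[[[0,-0.04,0],[0,0,0],0.0918],[[0,-0.08,0.02],[0,0,0],0.0918],[[0,-0.095,0.05],[0,0,0],0.0918],[[0,-0.095,0.05],[0,0,0],0.0918],[[0,-0.095,0.05],[0,0,0],0.0918],[[0,-0.095,0.05],[0,0,0],0.0918],[[0,-0.095,0.05],[0,0,0],0.0918]]'
python3 - <<'E'
from h import *
c=snap('wrist','w2.png'); H=hsv(c); h,s,V=H[...,0],H[...,1],H[...,2]
m=(h<14)&(s>110)&(V>170); u,v=np.meshgrid(range(560),range(420)); m&=v<230
im=c['color'][:,:,::-1].copy()
print(m.sum(),rect(c,m,29)); t,r=tool(); print(t,r.as_euler('xyz'))
im[:,:][m]=im[m]//2; cv2.imwrite('pics/w2m.png',im)
E
```

```text
time: 2.28
tool_pos: [442.6, 206.2, 405.1]
time: 2.87
tool_pos: [418.4, 295.5, 356.2]
tcp_rot: [-3.142, -0.002, 0.275]
contact_force: [-0.4, 0.3, -0.2]
grip_width: 91.9
9657 (array([525.6, 327.8]), array([150.7,  55.8]), 0.2486)
[418.40286281 295.52728361 356.19634665] [-3.14141272e+00 -2.70523658e-03  2.74635543e-01]
```

View pics/w2m.png

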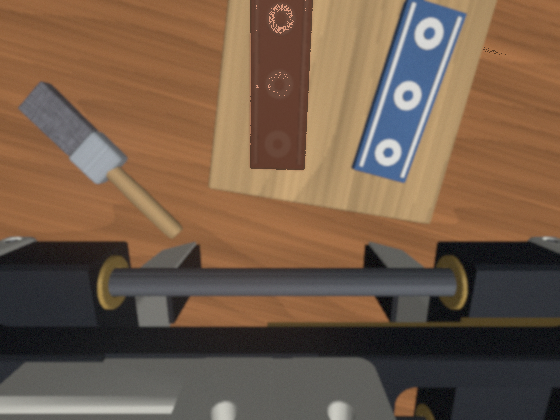

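The bisque tile is at (280,85) and runs off the top edge. Its near end is at row 168, and the blue tile is well clear at the right. That puts the tile's centre at (530, 329) with yaw 0.249.

```bash
python3 -m pendant '[[[0.04,-0.001,0.0],[0,0,0.026],0.0918],[[0.08,-0.002,0.02],[0,0,0.026],0.0918],[[0.1166,-0.002,0.04],[0,0,0.026],0.0918],[[0.1166,-0.002,0.08],[0,0,0.026],0.0918],[[0.1166,-0.002,0.1],[0,0,0.026],0.0918],[[0.1166,-0.002,0.115],[0,0,0.026],0.0918],[[0.1166,-0.002,0.115],[0,0,0.026],0.0918],[[0.1166,-0.002,0.115],[0,0,0.026],0.0918],[[0.1166,-0.002,0.115],[0,0,0.026],0.0918]]'
python3 - <<'E'
from h import *
print(shift((530,329,197)))
E
```

```text
time: 3.67
tool_pos: [530.0, 330.1, 241.7]
tcp_rot: [-3.141, -0.003, 0.25]
contact_force: [-0.3, -0.2, -0.2]
grip_width: 91.6
[-0.0004  0.0011  0.0447]
```

```bash
python3 -m pendant '[[[0,0.001,0.02],[0,0,0],0.08],[[0,0.001,0.036],[0,0,0],0.072],[[0,0.001,0.044],[0,0,0],0.066],[[0,0.001,0.044],[0,0,0],0.064],[[0,0.001,0.044],[0,0,0],0.061],[[0,0.001,0.044],[0,0,0],0.059],[[0,0.001,0.044],[0,0,0],0.057],[[0,0.001,0.044],[0,0,0],0.056],[[0,0.001,0.044],[0,0,0],0.055],[[0,0.001,0.044],[0,0,0],0.055]]'
python3 -m pendant '[[[0,0,0],[0,0,0],0.054],[[0,0,0],[0,0,0],0.053],[[0,0,0],[0,0,0],0.053],[[0,0,-0.004],[0,0,0],0.053],[[0,0,-0.01],[0,0,0],0.053],[[0,0,-0.01],[0,0,0],0.053]]'
```

```text
time: 4.5
tool_pos: [529.7, 329.8, 196.7]
tcp_rot: [-3.141, -0.002, 0.251]
contact_force: [-0.4, 0.6, 5.9]
grip_width: 55.6
time: 5.0
tool_pos: [529.5, 329.5, 206.4]
tcp_rot: [3.142, -0.001, 0.251]
contact_force: [0.3, -0.3, -2.9]
grip_width: 55.8
```

```bash
python3 -m pendant '[[[0,0,-0.02],[0,0,0],0.053],[[0,0,-0.045],[0,0,0],0.053],[[0,0,-0.07],[0,0,0],0.053],[[-0.004,0.018,-0.09],[0,0,0.02],0.053],[[-0.01,0.045,-0.1],[0,0,0.05],0.053],[[-0.0175,0.076,-0.1],[0,0,0.08],0.053],[[-0.025,0.11,-0.1],[0,0,0.11],0.053],[[-0.0325,0.142,-0.1],[0,0,0.14],0.053],[[-0.04,0.174,-0.1],[0,0,0.17],0.053],[[-0.0475,0.206,-0.1],[0,0,0.2],0.053]]'
python3 - <<'E'
from h import *
print(shift((542.5,-201.6,300)))
E
```

```text
time: 5.83
tool_pos: [534.1, 116.7, 305.6]
tcp_rot: [3.141, 0.001, 0.05]
contact_force: [0.5, 0.2, -2.5]
grip_width: 55.5
[-0.0074  0.3183  0.0056]
```

```bash
python3 -m pendant '[[[-0.001,0.034,0],[0,0,0.02],0.053],[[-0.002,0.068,0],[0,0,0.051],0.053],[[-0.002,0.102,0],[0,0,0.051],0.053],[[-0.003,0.136,0],[0,0,0.051],0.053],[[-0.004,0.17,0],[0,0,0.051],0.053],[[-0.005,0.204,0],[0,0,0.051],0.053],[[-0.006,0.236,0],[0,0,0.051],0.053],[[-0.006,0.264,0],[0,0,0.051],0.053],[[-0.007,0.288,0],[0,0,0.051],0.053],[[-0.007,0.304,0],[0,0,0.051],0.053]]'
python3 - <<'E'
from h import *
print(shift((542.5,-201.6,215)))
E
```

```text
time: 6.67
tool_pos: [542.6, -188.2, 305.5]
tcp_rot: [3.141, 0.0, -0.002]
contact_force: [0.8, -0.7, -2.5]
grip_width: 55.7
[-0.      0.0133  0.0905]
```

```bash
python3 -m pendant '[[[0,0.008,0.02],[0,0,0],0.053],[[0,0.011,0.045],[0,0,0],0.053],[[0,0.011,0.07],[0,0,0],0.053],[[0,0.011,0.085],[0,0,0],0.053],[[0,0.011,0.095],[0,0,0],0.053],[[0,0.011,0.1],[0,0,0],0.053],[[0,0.011,0.101],[0,0,0],0.053],[[0,0.011,0.102],[0,0,0],0.053],[[0,0.011,0.102],[0,0,0],0.053],[[0,0.011,0.102],[0,0,0],0.053]]'
```

```text
time: 7.5
tool_pos: [543.3, -196.8, 204.8]
tcp_rot: [3.141, -0.002, -0.0]
contact_force: [0.5, -0.7, -3.3]
grip_width: 55.8
```

```bash
python3 -m pendant '[[[0,0,0.001],[0,0,0],0.053],[[0,0,0.002],[0,0,0],0.053],[[0,0,0.003],[0,0,0],0.053],[[0,0,0.0035],[0,0,0],0.053],[[0,0,0.004],[0,0,0],0.053],[[0,0,0.004],[0,0,0],0.053]]'
```

```text
time: 8.0
tool_pos: [543.0, -196.8, 199.7]
tcp_rot: [3.142, 0.0, -0.0]
contact_force: [-1.0, 0.3, -3.3]
grip_width: 55.4
```

```bash
python3 -m pendant '[[[0,0,0.0005],[0,0,0],0.053],[[0,0,0.001],[0,0,0],0.053],[[0,0,0.001],[0,0,0],0.053]]'; python3 -c "
from plant import get_obs
for i in range(2): print(get_obs()['contact_force'])"
```

```text
time: 8.25
tool_pos: [542.9, -196.8, 199.7]
tcp_rot: [3.141, -0.0, -0.0]
contact_force: [-2.9, 1.8, 5.8]
grip_width: 55.5
[-2.94959736  1.84699058  5.77961143]
[-2.94959736  1.84699058  5.77961143]
```

```bash
python3 -m pendant '[[[0,0,0],[0,0,0],0.057],[[0,0,0],[0,0,0],0.06],[[0,0,0],[0,0,0],0.065],[[0,0,0],[0,0,0],0.072],[[0,0,0],[0,0,0],0.072],[[0,0,-0.006],[0,0,0],0.072],[[0,0,-0.025],[0,0,0],0.072],[[0,0,-0.05],[0,0,0],0.072],[[-0.03,0,-0.05],[0,0,0],0.04],[[-0.065,0,-0.05],[0,0,0],0.0]]'
python3 -m pendant '[[[-0.03,0,0],[0,0,0],0],[[-0.06,0,0],[0,0,0],0],[[-0.075,0,0],[0,0,0],0],[[-0.075,0,0],[0,0,0],0],[[-0.075,0,0],[0,0,0],0],[[-0.075,0,0],[0,0,0],0]]'
python3 - <<'E'
from h import *
c=snap('wrist','w3.png'); cv2.imwrite('pics/w3b.png',c['color'][:,:,::-1])
H=hsv(c); h,s,V=H[...,0],H[...,1],H[...,2]
m=(h<14)&(s>110)&(V>170)
print(m.sum(),rect(c,m,32))
E
```

```text
time: 9.08
tool_pos: [479.0, -197.1, 250.6]
tcp_rot: [3.138, -0.005, 0.001]
contact_force: [-0.4, 0.1, 0.0]
grip_width: 62.9
time: 9.58
tool_pos: [403.9, -197.2, 249.3]
tcp_rot: [3.14, -0.002, -0.0]
contact_force: [1.1, -0.2, 0.5]
grip_width: 23.0
13271 (array([ 505.5, -197.3]), array([55.1, 84.4]), -0.0092)
```

View pics/w3b.png

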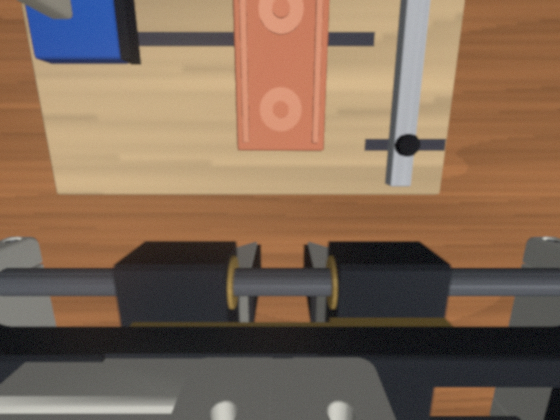

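The tile lies flat on the bed with its near end at (280,150). That puts the end at x ≈ 463 and y ≈ -197, as planned. Next I push with closed fingers.

```bash
python3 -m pendant '[[[0.02,0,0],[0,0,0],0],[[0.031,0,0.01],[0,0,0],0],[[0.031,0,0.03],[0,0,0],0],[[0.031,0,0.045],[0,0,0],0],[[0.031,0,0.048],[0,0,0],0],[[0.031,0,0.048],[0,0,0],0],[[0.031,0,0.048],[0,0,0],0]]'
python3 -m pendant '[[[0.004,0,0],[0,0,0],0],[[0.008,0,0],[0,0,0],0],[[0.012,0,0],[0,0,0],0],[[0.015,0,0],[0,0,0],0],[[0.018,0,0],[0,0,0],0],[[0.02,0,0],[0,0,0],0],[[0.022,0,0],[0,0,0],0],[[0.024,0,0],[0,0,0],0],[[0.024,0,0],[0,0,0],0]]'
python3 - <<'E'
from h import *
c=load('w3.png'); s=hsv(c)[...,1].astype(np.float32)
pts=[];pw=[]
for v in range(10,130,4):
    g=np.abs(np.gradient(cv2.GaussianBlur(s,(0,0),.7)[v,380:412])); pts.append((380+g.argmax(),v))
w=ray(c,pts,30); print(np.median(w[:,1]),w[::4,:2].round(1).tolist())
E
```

```text
time: 10.22
tool_pos: [434.6, -196.8, 201.0]
tcp_rot: [3.141, -0.0, 0.0]
contact_force: [-0.5, -0.4, -0.0]
grip_width: 0.1
time: 10.97
tool_pos: [458.2, -196.8, 200.7]
tcp_rot: [3.142, -0.0, -0.0]
contact_force: [-1.0, -0.3, 1.0]
grip_width: 0.2
-267.05918846007285 [[543.1, -267.1], [534.8, -267.3], [526.3, -266.9], [517.6, -267.1], [508.7, -267.3], [499.6, -266.9], [490.2, -267.2], [480.6, -266.8]]
```

```bash
python3 -m pendant '[[[0.002,0,0],[0,0,0],0],[[0.004,0,0],[0,0,0],0],[[0.006,0,0],[0,0,0],0],[[0.008,0,0],[0,0,0],0],[[0.009,0,0],[0,0,0],0],[[0.009,0,0],[0,0,0],0]]'
python3 -m pendant '[[[0.0005,0,0],[0,0,0],0],[[0.001,0,0],[0,0,0],0],[[0.001,0,0],[0,0,0],0]]'
python3 -m pendant '[[[0.0005,0,0],[0,0,0],0],[[0.001,0,0],[0,0,0],0],[[0.001,0,0],[0,0,0],0]]'
```

```text
time: 11.47
tool_pos: [467.3, -196.8, 200.7]
tcp_rot: [3.141, -0.001, -0.0]
contact_force: [-0.4, -0.7, 0.1]
grip_width: 0.4
time: 11.72
tool_pos: [467.9, -196.8, 200.7]
tcp_rot: [3.142, 0.0, -0.0]
contact_force: [-1.5, -0.5, -0.4]
grip_width: 0.3
time: 11.97
tool_pos: [469.0, -196.8, 200.7]
tcp_rot: [3.141, -0.0, -0.0]
contact_force: [-1.7, 0.4, 0.3]
grip_width: 0.5
```

```bash
for i in 1 2 3 4; do python3 -m pendant '[[[0.0005,0,0],[0,0,0],0],[[0.0005,0,0],[0,0,0],0]]' | sed -n '2p;4p'; done
```

```text
tool_pos: [469.5, -196.8, 200.7]
contact_force: [-0.9, 0.1, 0.2]
tool_pos: [470.0, -196.8, 200.7]
contact_force: [-1.6, 0.3, -0.2]
tool_pos: [470.5, -196.8, 200.7]
contact_force: [-2.3, 0.7, 0.3]
tool_pos: [471.0, -196.8, 200.7]
contact_force: [-1.3, -0.0, 0.9]
```

```bash
python3 -m pendant '[[[0.0005,0,0],[0,0,0],0],[[0.001,0,0],[0,0,0],0],[[0.001,0,0],[0,0,0],0]]' | sed -n '2p;4p'
```

```text
tool_pos: [471.4, -196.8, 200.7]
contact_force: [-6.8, -0.7, 4.4]
```

```bash
python3 -m pendant '[[[0.0004,0,0],[0,0,0],0],[[0.0004,0,0],[0,0,0],0]]' | sed -n '2p;4p'
```

```text
tool_pos: [471.5, -196.8, 200.7]
contact_force: [-8.1, -1.9, 5.0]
```

The tile is pressed against the stop at about 7 N. Next I back off and go to the jaw handle.

```bash
python3 -m pendant '[[[-0.003,0,0],[0,0,0],0],[[-0.01,0,0],[0,0,0],0],[[-0.012,0,-0.03],[0,0,0],0.02],[[-0.012,0,-0.065],[0,0,0],0.045],[[0.01,-0.03,-0.09],[0,0,0],0.045],[[0.035,-0.06,-0.09],[0,0,0],0.045],[[0.06,-0.09,-0.09],[0,0,0],0.045],[[0.08,-0.115,-0.09],[0,0,0],0.045],[[0.089,-0.124,-0.09],[0,0,0],0.045],[[0.089,-0.124,-0.09],[0,0,0],0.045]]'
python3 - <<'E'
from h import *
print(shift((560.5,-73,222)))
E
```

```text
time: 13.88
tool_pos: [562.6, -70.6, 290.6]
tcp_rot: [-3.141, -0.002, 0.003]
contact_force: [-0.6, 0.4, 0.2]
grip_width: 44.0
[-0.0022  0.0024  0.0686]
```

```bash
python3 -m pendant '[[[-0.002,0.002,0.01],[0,0,0],0.045],[[-0.002,0.002,0.03],[0,0,0],0.045],[[-0.002,0.002,0.05],[0,0,0],0.045],[[-0.002,0.002,0.064],[0,0,0],0.045],[[-0.002,0.002,0.067],[0,0,0],0.04],[[-0.002,0.002,0.067],[0,0,0],0.03],[[-0.002,0.002,0.067],[0,0,0],0.03],[[-0.002,0.002,0.067],[0,0,0],0.03]]'
python3 -c "
from h import *
snap('top','t2.png');snap('scene','s2.png')
a=cv2.imread('pics/s2.png')[170:320,150:320];cv2.imwrite('pics/s2b.png',cv2.resize(a,None,fx=4,fy=4,interpolation=cv2.INTER_CUBIC))"
```

```text
time: 14.55
tool_pos: [559.6, -75.3, 224.8]
tcp_rot: [3.141, -0.002, -0.001]
contact_force: [-0.3, 0.7, -0.1]
grip_width: 30.7
```

View pics/s2b.png

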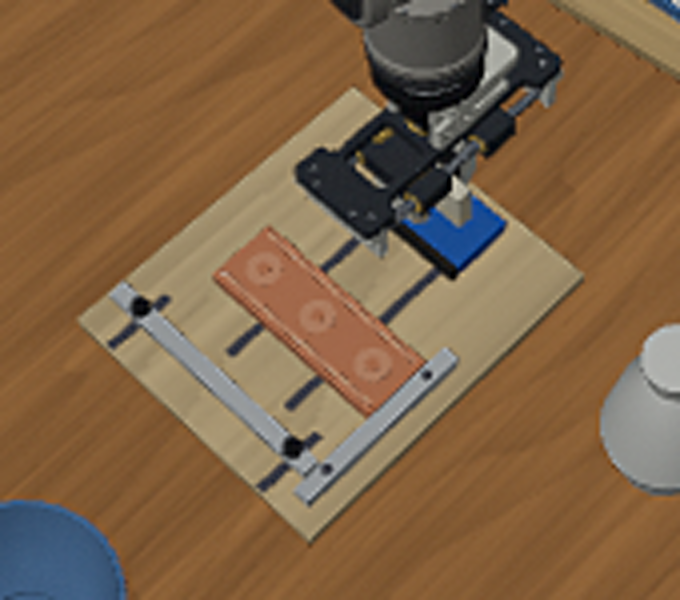

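The tile sits against the stop at (370,385), and the fingers straddle the cream handle at (458,205). Next I slide the jaw.

```bash
python3 -m pendant '[[[0,0.003,0],[0,0,0],0.03],[[0,0.006,0],[0,0,0],0.03],[[0,0.01,0],[0,0,0],0.03],[[0,0.015,0],[0,0,0],0.03],[[0,0.021,0],[0,0,0],0.03],[[0,0.028,0],[0,0,0],0.03],[[0,0.036,0],[0,0,0],0.03],[[0,0.043,0],[0,0,0],0.03],[[0,0.049,0],[0,0,0],0.03],[[0,0.053,0],[0,0,0],0.03]]' | sed -n '2p;4,5p'
python3 -m pendant '[[[0,0.003,0],[0,0,0],0.03],[[0,0.006,0],[0,0,0],0.03],[[0,0.009,0],[0,0,0],0.03],[[0,0.012,0],[0,0,0],0.03],[[0,0.015,0],[0,0,0],0.03],[[0,0.018,0],[0,0,0],0.03],[[0,0.021,0],[0,0,0],0.03],[[0,0.024,0],[0,0,0],0.03],[[0,0.027,0],[0,0,0],0.03],[[0,0.03,0],[0,0,0],0.03]]' | sed -n '2p;4,5p'
```

```text
tool_pos: [559.4, -128.9, 223.7]
contact_force: [0.6, 2.3, 1.0]
grip_width: 30.0
tool_pos: [559.4, -158.0, 223.7]
contact_force: [1.2, 4.7, 1.1]
grip_width: 29.8
```

```bash
python3 -m pendant '[[[0,0.002,0],[0,0,0],0.03],[[0,0.004,0],[0,0,0],0.03],[[0,0.006,0],[0,0,0],0.03],[[0,0.008,0],[0,0,0],0.03],[[0,0.01,0],[0,0,0],0.03],[[0,0.012,0],[0,0,0],0.03],[[0,0.014,0],[0,0,0],0.03],[[0,0.015,0],[0,0,0],0.03],[[0,0.016,0],[0,0,0],0.03]]' | sed -n '2p;4,5p'
python3 -m pendant '[[[0,0.0005,0],[0,0,0],0.03],[[0,0.001,0],[0,0,0],0.03],[[0,0.0015,0],[0,0,0],0.03],[[0,0.002,0],[0,0,0],0.03]]' | sed -n '2p;4,5p'
```

```text
tool_pos: [559.4, -173.9, 223.7]
contact_force: [1.8, 3.5, 0.1]
grip_width: 29.9
tool_pos: [559.4, -175.8, 223.7]
contact_force: [1.8, 3.5, 1.2]
grip_width: 30.1
```

```bash
python3 -m pendant '[[[0,0.0005,0],[0,0,0],0.03],[[0,0.001,0],[0,0,0],0.03],[[0,0.0015,0],[0,0,0],0.03],[[0,0.002,0],[0,0,0],0.03]]' | sed -n '2p;4,5p'
```

```text
tool_pos: [559.4, -177.8, 223.7]
contact_force: [2.0, 3.5, 0.1]
grip_width: 29.9
```

```bash
python3 -m pendant '[[[0,0.0005,0],[0,0,0],0.03],[[0,0.001,0],[0,0,0],0.03],[[0,0.001,0],[0,0,0],0.03]]' | sed -n '2p;4,5p'
```

```text
tool_pos: [559.3, -178.9, 223.7]
contact_force: [1.3, 3.1, -0.5]
grip_width: 29.6
```

```bash
python3 -m pendant '[[[0,0.0005,0],[0,0,0],0.03],[[0,0.001,0],[0,0,0],0.03],[[0,0.001,0],[0,0,0],0.03]]' | sed -n '2p;4,5p'
```

```text
tool_pos: [559.4, -179.9, 223.7]
contact_force: [2.1, 3.2, -0.3]
grip_width: 30.1
```

```bash
python3 -m pendant '[[[0,0.0005,0],[0,0,0],0.03],[[0,0.001,0],[0,0,0],0.03],[[0,0.001,0],[0,0,0],0.03]]' | sed -n '2p;4,5p'
```

```text
tool_pos: [559.4, -180.9, 223.7]
contact_force: [1.9, 4.0, 0.5]
grip_width: 30.0
```

```bash
python3 -m pendant '[[[0,0.0005,0],[0,0,0],0.03],[[0,0.0008,0],[0,0,0],0.03],[[0,0.0008,0],[0,0,0],0.03]]' | sed -n '2p;4,5p'
```

```text
tool_pos: [559.3, -181.7, 223.7]
contact_force: [2.6, 4.6, -0.7]
grip_width: 30.1
```

```bash
python3 -m pendant '[[[0,0.0004,0],[0,0,0],0.03],[[0,0.0006,0],[0,0,0],0.03],[[0,0.0006,0],[0,0,0],0.03]]' | sed -n '2p;4,5p'
```

```text
tool_pos: [559.4, -182.2, 223.7]
contact_force: [1.1, 3.0, -0.2]
grip_width: 30.1
```

```bash
python3 -m pendant '[[[0,0.0004,0],[0,0,0],0.03],[[0,0.0006,0],[0,0,0],0.03],[[0,0.0006,0],[0,0,0],0.03]]' | sed -n '2p;4,5p'
```

```text
tool_pos: [559.3, -182.8, 223.7]
contact_force: [1.9, 3.4, -0.1]
grip_width: 30.0
```

```bash
python3 -m pendant '[[[0,0.0004,0],[0,0,0],0.03],[[0,0.0007,0],[0,0,0],0.03],[[0,0.0007,0],[0,0,0],0.03]]' | sed -n '2p;4,5p'
```

```text
tool_pos: [559.4, -183.6, 223.7]
contact_force: [1.4, 3.8, -1.2]
grip_width: 30.3
```

```bash
python3 -m pendant '[[[0,0.0004,0],[0,0,0],0.03],[[0,0.0007,0],[0,0,0],0.03],[[0,0.0007,0],[0,0,0],0.03]]' | sed -n '2p;4,5p'
```

```text
tool_pos: [559.3, -184.3, 223.7]
contact_force: [1.5, 2.8, -0.1]
grip_width: 30.0
```

```bash
python3 -m pendant '[[[0,0.0004,0],[0,0,0],0.03],[[0,0.0007,0],[0,0,0],0.03],[[0,0.0007,0],[0,0,0],0.03]]' | sed -n '2p;4,5p'
```

```text
tool_pos: [559.3, -185.0, 223.7]
contact_force: [1.1, 3.7, -1.4]
grip_width: 30.2
```

```bash
python3 -c "
from h import *
snap('wrist','w4.png');c=snap('scene','s3.png')
a=cv2.imread('pics/s3.png')[200:320,160:300];w=cv2.imread('pics/w4.png')[:250,100:480]
a=cv2.resize(a,(560,480),interpolation=cv2.INTER_CUBIC);
cv2.imwrite('pics/s3b.png',np.hstack([cv2.resize(a,(400,343)),cv2.resize(w,(400,343))]))"
```

```text
(no output)
```

View pics/s3b.png

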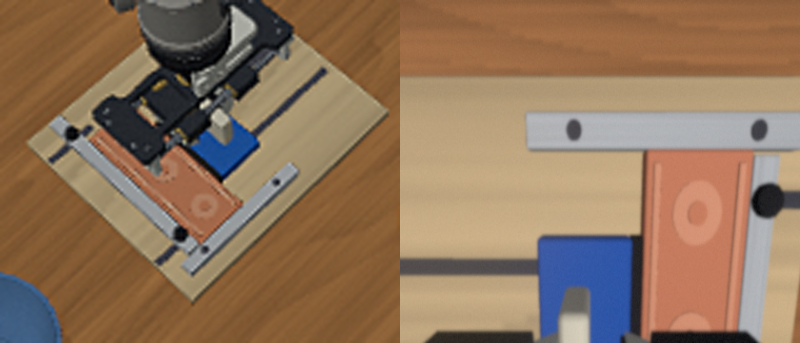

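The jaw is in contact with the tile. Its end is on the stop, at (700,150) in the right-hand picture, with a sliver of a gap of 1–2 mm to the fence at (752,200). I'll continue in small steps.

```bash
python3 -m pendant '[[[0,0.0004,0],[0,0,0],0.03],[[0,0.0007,0],[0,0,0],0.03],[[0,0.0007,0],[0,0,0],0.03]]' | sed -n '2p;4,5p'
```

```text
tool_pos: [559.4, -185.6, 223.7]
contact_force: [0.8, 3.0, -0.3]
grip_width: 30.1
```

```bash
python3 -m pendant '[[[0,0.0004,0],[0,0,0],0.03],[[0,0.0006,0],[0,0,0],0.03],[[0,0.0006,0],[0,0,0],0.03]]' | sed -n '2p;4,5p'
```

```text
tool_pos: [559.4, -186.0, 223.7]
contact_force: [-0.1, 4.0, -1.3]
grip_width: 29.8
```

```bash
python3 -m pendant '[[[0,0.0004,0],[0,0,0],0.03],[[0,0.0006,0],[0,0,0],0.03],[[0,0.0006,0],[0,0,0],0.03]]' | sed -n '2p;4,5p'
```

```text
tool_pos: [559.4, -186.2, 223.7]
contact_force: [1.6, 7.2, -0.5]
grip_width: 29.9
```

```bash
python3 -m pendant '[[[0,0.0004,0],[0,0,0],0.03],[[0,0.0004,0],[0,0,0],0.03]]' | sed -n '2p;4,5p'
```

```text
tool_pos: [559.4, -186.3, 223.7]
contact_force: [1.7, 8.4, 0.5]
grip_width: 30.1
```

```bash
python3 -m pendant '[[[0,0.0003,0],[0,0,0],0.03],[[0,0.0003,0],[0,0,0],0.03]]' | sed -n '2p;4,5p'
```

```text
tool_pos: [559.4, -186.3, 223.6]
contact_force: [2.5, 10.5, 0.8]
grip_width: 30.0
```

```bash
python3 -m pendant '[[[0,0,0],[0,0,0],0.03],[[0,0,0],[0,0,0],0.03]]' | sed -n '2p;4,5p'; python3 -m pendant '[[[0,-0.001,0],[0,0,0],0.03],[[0,-0.003,0],[0,0,0],0.03],[[0,-0.006,0],[0,0,0],0.03],[[0,-0.008,0],[0,0,0],0.03],[[0,-0.008,0],[0,0,0],0.03],[[0,-0.008,-0.02],[0,0,0],0.03],[[0,-0.008,-0.06],[0,0,0],0.03],[[-0.03,-0.008,-0.1],[0,0,0],0.03],[[-0.07,-0.008,-0.13],[0,0,0],0.03],[[-0.1,-0.008,-0.16],[0,0,0],0.03]]'
python3 -m pendant '[[[0,0,0],[0,0,0],0.03],[[0,0,0],[0,0,0],0.03],[[0,0,0],[0,0,0],0.03]]' | sed -n '2p;4p'
python3 - <<'E'
from h import *
c=snap('wrist','w5.png'); im=c['color'][:,:,::-1]
cv2.imwrite('pics/w5b.png',cv2.resize(im[:250,100:480],(760,500),interpolation=cv2.INTER_CUBIC))
H=hsv(c); h,s,V=H[...,0],H[...,1],H[...,2]
u,v=np.meshgrid(range(560),range(420)); m=(h<14)&(s>110)&(V>170)&(v<235)
print(m.sum(),rect(c,m,32))
E
```

```text
tool_pos: [559.4, -186.3, 223.6]
contact_force: [2.3, 9.6, 0.1]
grip_width: 30.0
time: 22.17
tool_pos: [470.5, -179.4, 373.0]
tcp_rot: [3.141, 0.0, 0.0]
contact_force: [-0.9, -0.6, 0.7]
grip_width: 30.5
tool_pos: [471.9, -179.7, 371.9]
contact_force: [0.9, -0.4, -0.6]
13617 (array([ 560.9, -242.3]), array([ 54.4, 157.5]), -0.0009)
```

View pics/w5b.png

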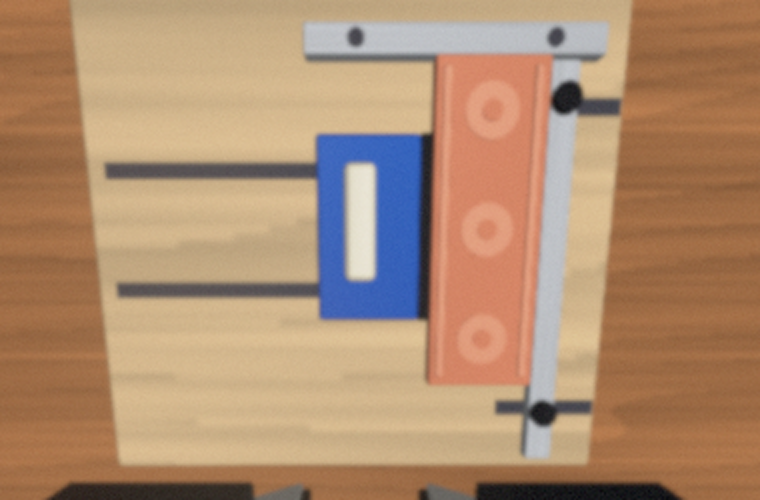

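The tile is flush along the stop at (495,55) and along the fence from (550,60) to (527,385). The jaw's rubber is on its other side at (428,225), and the fingers are clear. I'm handing in.

```bash
python3 -c "
from plant import *
print(close_job())"
```

```text
the job is handed in; nothing more can be done
None
```

The job is handed in at about 22 s of the 72 s allowed. The bisque tile is home in the jig, with the jaw closed on it and the arm clear. `close_job()` reports no verdict, so this rests on my own checks.

**What I did**
1. I picked the tile up at the gripper's fixed grip force (half its maximum, about 30 N). I closed only just past the tile's 56 mm width.
2. I set it flat on the bed about 17 mm short of the stop and released it.
3. I pushed it end-on against the stop with closed fingers, reading about 8 N at the wrist.
4. I slid the jaw in by its handle, reading about 10 N at the wrist. That leaves an estimated 6–7 N on the fence after jaw drag and tile friction. Then I backed off.

**Last checks**
- **Tile position:** the final wrist picture puts the tile's centre at about (561, -242), which is jig x ≈ +10.4 mm, with yaw within 0.001 rad of the jig.
- **Contact:** no gap shows at the stop, the fence or the jaw face. The force reading after retreat is about zero.
- **Other items:** the board was last pictured before the pick, so I did not re-check the other tile, cup and other pottery for movement at the end. No unexpected forces showed on the way.

**Checks that disagreed**
- **Fence position:** two pictures put the fence face at y = -269 and -267, and touch put it nearer -270. I closed the jaw by force, so this did not affect the result.
- **Placing height:** the tile touched down within about 1 mm of the height I expected.

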